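# Finish the ball pyramid and aim the drying lamp at it

### The arm

A 6-joint arm with a two-finger parallel gripper is mounted at the origin on the work surface. World frame = base frame: x ahead of the robot, y to its left, z up, the work surface at z = 0. Lengths are in m, angles in rad, forces in N, time in s.
With the tool pointing down it reaches from about 0.35 to 0.975 m from the base axis. Payload 4.9 kg.
Tool frame: the origin (TCP) lies between the finger pads; the fingertips stand 14 mm ahead of it and the grasp point (between the pads) lies 5 mm behind it (manip.finger_overhang is the distance from the TCP to the fingertips, in m); z points along the fingers, y is the line along which they close (so a half turn about z gives the same grasp; the last joint's range is limited). The gripper opens to 85 mm and grips with 20 to 120 N. Pads are 22 mm wide; open, the fingers measure 114 mm over their backs; the gripper's body (76 mm by 85 mm) begins 54 mm behind the grasp point. The pads swing forward as they close: fully open they stand 13 mm farther back than shut.
Start: joints at [-1.41, 0.053, 1.613, -0, 1.476, -0.119], TCP at [0.173, -0.601, 0.245] pointing down, gripper open.
Joint ranges: [-3.01, 3.01], [-1.01, 2.22], [0.06, 2.58], [-1.02, 4.17], [0.09, 2.62], [-3.14, 3.14]. Speed limits (rad/s): [2.57, 2.57, 3.14, 3.14, 3.14, 3.14].

### API

Orientations are given as a unit quaternion [w, x, y, z].
In Python, from plant import manip, grab_frame gives the robot as it stands.
- The arm moves only by the tool servo_tool, never from a script. Its argument "deltas" is a list that holds one entry, the list of rows, each a list of 5 numbers: the opening in per cent of the stroke, from 0 (shut) to 100 (fully open), then the shift along the world's x, y, z in m, then the turn about the world's z in degrees. A call has exactly 8 rows; each row shifts and turns the commanded pose from where the row before left it; what a row does not reach is not made up. A row lasts 1/10 s, in which the tool goes at most 50 mm and 8.59 degrees, less where a joint would pass 70% of its speed; a pose out of reach is approached as far as the arm can. A call is refused whole if a number of a shift passes 0.05 or a number of a turn 8.59, either way. A call with a gripper value outside its range is refused whole. The fingers move at their own pace and stop on an object; the grip force is fixed at half the most. Time passes only in rows, so rows that do not move let the fingers close, or fill a call up. It gives the time, the measured TCP pose, the force, the opening and the grip force at its end, in the units of the state.
- manip.state(): the state, without advancing time (a new reading comes with each control period).
- grab_frame(name): name is "scene" or "top" or "wrist"; returns a dict with "pixels" (420x560x3 uint8, red, green, blue), "z_map" (420x560 float32, m along the optical axis (not along the pixel's ray), 0 where there is no reading), "fx", "fy", "cx", "cy" (pixels), "dist" ([k1, k2, p1, p2, k3] as OpenCV has them; the pictures are not rectified), "rvec" (rotation vector, rad) and "tvec" (3), from world to camera coordinates, as OpenCV has them; the wrist camera has in their place "T_tool_cam" (4x4, takes a point from camera to tool coordinates, whose origin is the TCP and whose axes are the flange's). Camera axes: x right, y down, z forward; pixel columns grow to the right and rows downward; lengths in m; the calibration is good to about 2 mm. A picture is of the moment at which its call begins: read the wrist's pose just before it.
- manip.job_done(): hands the job in; it is judged then, once.
The state is a dict: "time": time; "joint_pos": joint angles; "joint_vel": joint speeds; "joint_efforts": joint torques, N m; "tool_pos": TCP position; "tool_rot": TCP orientation; "contact_force": force on the tool from outside, world axes, zero at the start; "ft_torque": the same for the moment, N m; "gripper_width": opening from 0.0 (shut) to 1.0 (fully open); "grasp_force": force on a finger pad.
Only numpy, scipy, OpenCV 4.12 (cv2) and the standard library are available. Lean on these libraries where they do the work, as an engineer would, in place of code of your own. Each camera call takes 0.05 s, during which the arm holds its last target. There are 200 camera calls.

### The job

Three freshly primed white balls sit in the plywood rack: take the fourth from its little cardboard box and set it gently on top, in the hollow between the three, so that they make a pyramid and nothing rolls out of the rack. Then swivel and tilt the green drying lamp by its red ball grip until it points straight at the middle of the top ball, and let go. Leave the twine, the jar and the tin where they stand.

Things in the scene. Friction and masses are not known exactly. Their poses are not given: they have to be found in the camera images.
- top_ball: the fourth ball, plastic, smooth white, 60 mm in diameter, loose, standing at first in the mouth of the little cardboard box. Its origin is the point that was its underside at the start and turns with the ball as it rolls; use top_ball_center for its place
- top_ball_center (a point): centre of the fourth ball
- ball1: ball 1 of the three in the rack, white, 60 mm in diameter, loose; its origin lies on its surface and turns with it, use ball1_center for its place
- ball2: ball 2 of the three in the rack, white, 60 mm in diameter, loose; its origin lies on its surface and turns with it, use ball2_center for its place
- ball3: ball 3 of the three in the rack, white, 60 mm in diameter, loose; its origin lies on its surface and turns with it, use ball3_center for its place
- ball1_center (a point): centre of ball 1 of the three in the rack
- ball2_center (a point): centre of ball 2 of the three in the rack
- ball3_center (a point): centre of ball 3 of the three in the rack
- rack: square plywood plate 135 x 135 x 20 mm, fixed on the table, with three square holes of 37 mm width at the corners of an equilateral triangle of 62 mm side; a ball sits in each with its centre 43 mm above the table. Origin: centre of the underside, z up; the first hole lies towards its x axis
- rack_peak (a point): where the centre of the fourth ball is when it rests in the hollow on the other three: over the middle of the rack, 91 mm above the table
- rack_seat1 (a point): where the centre of ball 1 is when it sits in its hole of the rack
- rack_seat2 (a point): where the centre of ball 2 is when it sits in its hole of the rack
- rack_seat3 (a point): where the centre of ball 3 is when it sits in its hole of the rack
- stand: small open square cardboard box fixed on the table, 52 mm outside and 36 mm inside width, 26 mm high, in whose mouth the fourth ball starts (ball centre then 50 mm above the table). Origin: centre of the underside
- lamp: foot of the drying lamp, fixed on the table: a dark round steel foot 130 mm across and a post, 134 mm high. Origin: centre of the underside, z up along the swivel axis; at swivel 0 the lamp shines along the foot's -x axis
- lamp_pivot (a point): point in the middle of the lamp's green drum (100 mm in diameter, 70 mm long, in a black fork 134 mm wide) where the tilt and swivel axes and the centre line of the beam meet, 230 mm above the table; it never moves, only turns. Its axes turn with the drum: the white front of the drum shines along -x (front face 42 mm from the pivot), the grip stalk points along +x, and y is the tilt axis
- lamp_grip (a point): centre of the red ball grip, 32 mm in diameter, on a steel stalk of 12 mm diameter straight behind the drum, on the beam's centre line, 110 mm from the pivot. It moves on a sphere about the pivot, always on the far side from where the lamp shines
- lamp_swivel (a joint): swivel of the lamp about the vertical, rad, range -2.8 to 2.8, positive counter-clockwise seen from above, 0 when it shines along the foot's -x axis; stiff, stays where it is left (about 2.5 N at the grip)
- lamp_head (a joint): tilt of the lamp, rad, range -0.5 to 1.2: 0 is level, positive shines downwards (the grip rises); stiff, stays where it is left (about 2.5 N at the grip)
- twine: bystander: brown spool of twine, 80 mm diameter, 105 mm high, loose; origin at the centre of the underside
- jar: bystander: amber glass jar with a black cap, 56 mm diameter, 85 mm high, loose; origin at the centre of the underside
- tin: bystander: closed tin with a blue band, 77 mm diameter, 72 mm high, loose; origin at the centre of the underside

How it is judged:
By the outcome, as a careful person would: the job done as asked, in the order asked, and still so for the second after the job is handed in, with the robot touching nothing.
It also fails if it takes over 67 s, if anything falls off the work surface, if the arm or the gripper's body presses on something with over 40 N, if the wrist force passes 120 N, or if a joint passes its speed limit or range.

## Working session

There is one attempt and no reset: what is moved stays moved. The work goes in short steps, Python scripts to look and compute and a tool call to move; the robot and the scene stay as the last step left them, time stands still between calls to the robot, and variables do not carry over. Pictures are saved under pics/ and viewed, at most 10 in all, crops included, and the job is handed in when it is done.

Besides the shell and the picture viewer there is one more tool, called after ">>>" as name([rows], argument=value, ...), one row to a line, values as JSON. servo_tool: Moves the arm, as the interface text tells. Its arguments: {"type":"object","properties":{"deltas":{"type":"array"}},"required":["deltas"]}

```bash
mkdir -p pics; cat > h.py <<'E'
import numpy as np,cv2
from plant import manip,grab_frame
def grab(n):
    s=manip.state(); f=grab_frame(n); f['st']=s; return f
def save(f,n): cv2.imwrite('pics/'+n,f['pixels'][:,:,::-1])
def cam(f):
    "R (cam->world), origin"
    if 'rvec' in f:
        R=cv2.Rodrigues(np.array(f['rvec'],float))[0]; return R.T,-R.T@np.array(f['tvec'],float).ravel()
    from scipy.spatial.transform import Rotation as Ro
    w,x,y,z=f['st']['tool_rot']; Rt=Ro.from_quat([x,y,z,w]).as_matrix(); T=np.array(f['T_tool_cam'])
    return Rt@T[:3,:3],Rt@T[:3,3]+np.array(f['st']['tool_pos'])
def K(f): return np.array([[f['fx'],0,f['cx']],[0,f['fy'],f['cy']],[0,0,1.]])
def rays(f,uv):
    p=cv2.undistortPoints(np.array(uv,float).reshape(-1,1,2),K(f),np.array(f['dist'],float)).reshape(-1,2)
    R,o=cam(f); return o,np.c_[p,np.ones(len(p))]@R.T
def plane(f,uv,z):
    o,d=rays(f,uv); return o+d*((z-o[2])/d[:,2])[:,None]
def cloud(f):
    h,w=f['z_map'].shape; u,v=np.meshgrid(np.arange(w),np.arange(h))
    o,d=rays(f,np.c_[u.ravel(),v.ravel()]); return (o+d*f['z_map'].reshape(-1,1)).reshape(h,w,3)
E
python3 - <<'E'
from h import *
for n in('scene','top'):
    f=grab(n);save(f,n+'0.png');print(n,cam(f)[1],f['fx'],(f['z_map']>0).mean())
print(manip.state())
E
```

```text
scene [ 1.27385677 -0.41466167  1.06967427] 546.8848393113964 0.9961819727891157
top [3.20643182e-01 1.92938625e-04 1.18851812e+00] 471.36802196884935 0.9960331632653061
{'time': 0.1, 'joint_pos': array([-1.41001385e+00,  5.32658030e-02,  1.61416397e+00, -3.68171631e-05,
        1.47597676e+00, -1.18992339e-01]), 'joint_vel': array([-0.00021824, -0.00073367, -0.00384482,  0.00051019, -0.00148474,
        0.00125607]), 'joint_efforts': array([-4.50426396e-04, -3.94904280e+01, -3.71366251e+01, -1.53538322e-04,
        3.90063127e-03,  2.63559691e-06]), 'tool_pos': array([ 0.17249621, -0.6001671 ,  0.2441971 ]), 'tool_rot': array([-9.06362602e-04,  9.90231048e-01,  1.39433309e-01, -3.72695698e-05]), 'contact_force': array([0.45269403, 1.02706656, 0.29677631]), 'ft_torque': array([ 0.00018101, -0.02797225,  0.0154171 ]), 'grasp_force': 0.0, 'gripper_width': 0.9997929286014118}
```

View pics/scene0.png

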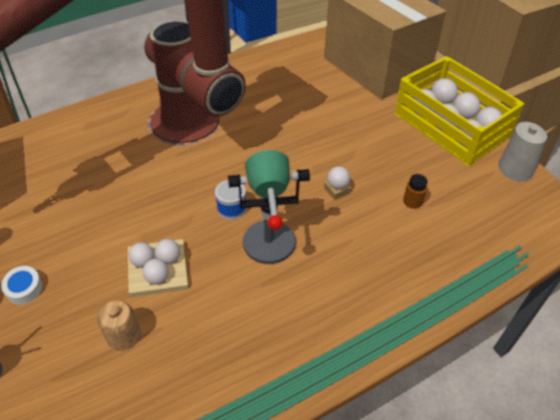

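View pics/top0.png

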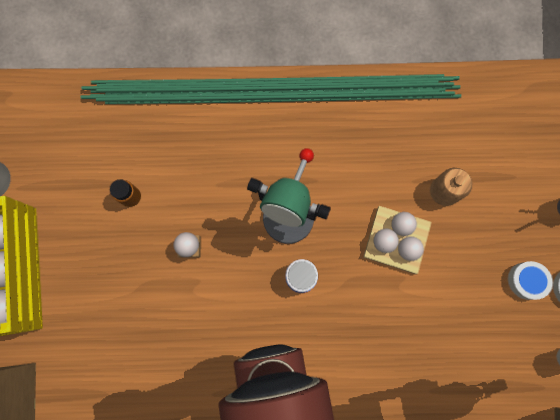

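The scene view shows the three balls at (140,255), (167,251) and (155,271), the box ball at (339,178), the red grip at (275,222), twine at (120,325), jar at (416,190) and tin at (231,198). In the top view (up = +x, left = +y) the rack balls are at (404,223), (386,241) and (410,249). The box ball is at (187,244), the grip at (307,155) and the drum at (287,203).

```bash
cat >> h.py <<'E'
def spherefit(P,r):
    "centre of a sphere of known radius through points"
    from scipy.optimize import least_squares
    c0=P.mean(0)-[0,0,r/2]
    s=least_squares(lambda c:np.linalg.norm(P-c,axis=1)-r,c0,loss='soft_l1',f_scale=.001); return s.x,np.sqrt(np.mean(s.fun**2))
def near(f,uv,rp): 
    h,w=f['z_map'].shape; u,v=np.meshgrid(np.arange(w),np.arange(h)); return (u-uv[0])**2+(v-uv[1])**2<rp**2
def white(f):
    h=cv2.cvtColor(f['pixels'],cv2.COLOR_RGB2HSV); return (h[...,1]<60)&(h[...,2]>95)
def red(f):
    h=cv2.cvtColor(f['pixels'],cv2.COLOR_RGB2HSV); return ((h[...,0]<6)|(h[...,0]>174))&(h[...,1]>200)&(h[...,2]>110)
def tri(fs,uvs):
    A=np.zeros((3,3));b=np.zeros(3)
    L=[]
    for f,uv in zip(fs,uvs):
        o,d=rays(f,[uv]);d=d[0]/np.linalg.norm(d[0]);M=np.eye(3)-np.outer(d,d);A+=M;b+=M@o;L.append((o,M))
    x=np.linalg.solve(A,b);return x,[np.linalg.norm(M@(x-o)) for o,M in L]
def circ(f,uv,rp,mask):
    m=(mask(f)&near(f,uv,rp)).astype(np.uint8)
    c=max(cv2.findContours(m,cv2.RETR_EXTERNAL,cv2.CHAIN_APPROX_NONE)[0],key=cv2.contourArea)
    return cv2.minEnclosingCircle(c)
E
python3 - <<'E'
from h import *
np.set_printoptions(precision=4,suppress=True)
S=grab('scene');T=grab('top')
print(manip.state()['time'])
cs,ct=cloud(S),cloud(T)
for n,a,b,r,rp,mk in[('top',(339,178),(187,244),.03,13,white),('A',(167,251),(404,223),.03,12,white),('B',(140,255),(386,241),.03,12,white),('C',(155,271),(410,249),.03,12,white),('grip',(275,222),(307,155),.016,10,red)]:
    ca,cb=circ(S,a,rp+2,mk),circ(T,b,rp+2,mk)
    print(n,'tri',*tri([S,T],[ca[0],cb[0]]),ca,cb)
    for f,c,uv in((S,cs,a),(T,ct,b)):
        P=c[mk(f)&near(f,uv,rp-2)]; print('   sph',len(P),*spherefit(P,r))
# other: drum points (green) in top; tin etc heights
h=cv2.cvtColor(T['pixels'],cv2.COLOR_RGB2HSV)
for n,uv in dict(twine=(454,184),jar=(122,189),tin=(301,276),table=(340,320)).items():
    print(n,np.median(ct[near(T,uv,6)],0))
# fork ends
print('fork ends',np.median(ct[near(T,(254,186),4)],0),np.median(ct[near(T,(322,212),4)],0))
# lamp foot circle in scene: dark
E
```

```text
0.2
top tri [0.4762 0.2419 0.0507] [np.float64(9.020329407979345e-06), np.float64(9.020329407955733e-06)] ((338.0530700683594, 177.4664764404297), 11.236381530761719) ((185.86985778808594, 244.376708984375), 12.41065502166748)
   sph 359 [0.4767 0.2419 0.0508] 0.07501485504433127
   sph 373 [0.4776 0.2411 0.0507] 0.08375769946556749
A tri [ 0.5124 -0.2648  0.0949] [np.float64(0.012661707633656835), np.float64(0.012661707633656772)] ((166.67869567871094, 251.79896545410156), 13.222981452941895) ((403.5, 224.5), 12.747649192810059)
   sph 305 [ 0.4772 -0.2444  0.0444] 0.0021614413564051923
   sph 305 [ 0.5202 -0.2898  0.0435] 0.09459462869024521
B tri [ 0.4683 -0.2755  0.038 ] [np.float64(0.029605651770119996), np.float64(0.029605651770119982)] ((140.84530639648438, 255.3756866455078), 13.290494918823242) ((386.5, 241.0), 13.463011741638184)
   sph 305 [ 0.4585 -0.3011  0.0446] 0.10405941549756541
   sph 305 [ 0.4791 -0.2437  0.0437] 0.11418772112689088
C tri [ 0.4708 -0.2982 -0.0059] [np.float64(0.0161726280888382), np.float64(0.016172628088838008)] ((154.8000030517578, 270.5), 13.568075180053711) ((409.7289123535156, 247.90963745117188), 13.31590461730957)
   sph 305 [ 0.5192 -0.2895  0.0447] 0.07154834739310474
   sph 305 [ 0.4583 -0.3007  0.0436] 0.0017696076401899651
grip tri [ 0.6449 -0.0482  0.2103] [np.float64(0.0004166427314327756), np.float64(0.00041664273143281476)] ((274.8999938964844, 221.89999389648438), 7.184804916381836) ((306.45001220703125, 155.0), 6.760454177856445)
   sph 148 [ 0.6598 -0.0548  0.2301] 0.12616382952731559
   sph 130 [ 0.6396 -0.0507  0.2342] 0.12306558761232171
twine [ 0.6028 -0.4021  0.0933]
jar [0.6078 0.3908 0.0861]
tin [ 0.3935 -0.0344  0.0723]
table [ 0.2907 -0.1291  0.0001]
fork ends [0.5689 0.0636 0.2426] [ 0.5114 -0.0754  0.2426]
```

Ball centres agree between the two views: box ball (0.477, 0.242, 0.0507); rack balls (0.520,-0.290), (0.478,-0.244), (0.4585,-0.301), all at z≈0.044. The side lengths come to 60–63 mm against the stated 62. The peak is therefore about (0.485,-0.278,0.091). I'll start moving, passing in front of the lamp.

>>> servo_tool([
  [[100,0.023,0.04,0.0095,3],[100,0.023,0.04,0.0095,3],[100,0.023,0.04,0.0095,3],[100,0.023,0.04,0.0095,3],[100,0.023,0.04,0.0095,3],[100,0.023,0.04,0.0095,3],[100,0.023,0.04,0.0095,3],[100,0.023,0.04,0.0095,3]],
])

```text
time: 1.0
tool_pos: [0.357, -0.2789, 0.3216]
tool_rot: [0.0, 0.939, 0.343, 0.0]
contact_force: [1.2, 0.1, -0.1]
gripper_width: 1.003
grasp_force: 0.0
```

>>> servo_tool([
  [[100,0.022,0.04,0.01,0],[100,0.022,0.04,0.01,0],[100,0,0.045,0,0],[100,0,0.045,0,0],[100,0,0.045,0,0],[100,0,0.045,0,0],[100,0,0.045,0,0],[100,0,0.045,0,0]],
])

```text
time: 1.8
tool_pos: [0.4001, 0.0711, 0.3413]
tool_rot: [0.0, 0.94, 0.342, 0.0]
contact_force: [1.3, -0.3, 0.2]
gripper_width: 0.998
grasp_force: 0.0
```

>>> servo_tool([
  [[100,0,0.043,0,0],[100,0,0.043,0,0],[100,0.0128,0.0141,-0.03,0],[100,0.0128,0.0141,-0.03,0],[100,0.0128,0.0141,-0.03,0],[100,0.0128,0.0141,-0.03,0],[100,0.0128,0.0141,-0.03,0],[100,0.0128,0.0141,-0.03,0]],
])

```text
time: 2.6
tool_pos: [0.4776, 0.2405, 0.1599]
tool_rot: [0.0, 0.94, 0.342, -0.0]
contact_force: [0.7, 0.0, -0.2]
gripper_width: 1.0
grasp_force: 0.0
```

```bash
python3 - <<'E'
from h import *
np.set_printoptions(precision=4,suppress=True)
f=grab('wrist');save(f,'w1.png');print(f['st']['tool_pos'],cam(f)[1])
P=cloud(f).reshape(-1,3)
c=np.array([.477,.2417,.0507])
m=(np.linalg.norm(P-c,axis=1)<.04)&(P[:,2]>.04);print(m.sum(),*spherefit(P[m],.03))
# also rack view from scene/top now unobstructed
S=grab('scene');T=grab('top');cs=cloud(S).reshape(-1,3);ct=cloud(T).reshape(-1,3)
out=[]
for c in([.520,-.290,.043],[.478,-.244,.043],[.4585,-.301,.043]):
    r=[]
    for P in(cs,ct):
        m=(np.linalg.norm(P-c,axis=1)<.035)&(P[:,2]>.045);r.append(spherefit(P[m],.03)[0])
    print(r);out.append(r)
print('mean',np.mean(out,axis=0))
E
```

```text
[0.4776 0.2405 0.1599] [0.5412 0.2957 0.2892]
4516 [0.4757 0.2418 0.0503] 0.0004806689818966843
[array([ 0.5194, -0.29  ,  0.0447]), array([ 0.5194, -0.2901,  0.0433])]
[array([ 0.4787, -0.2437,  0.0435]), array([ 0.4792, -0.2435,  0.0437])]
[array([ 0.4584, -0.3011,  0.0446]), array([ 0.4579, -0.3011,  0.0436])]
mean [[ 0.4855 -0.2782  0.0443]
 [ 0.4855 -0.2782  0.0435]]
```

View pics/w1.png

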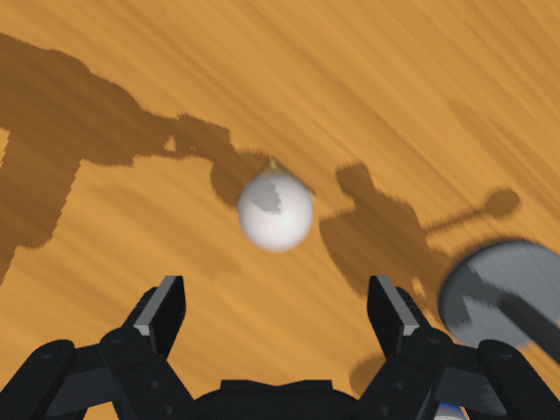

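The wrist view shows the ball at (276,212), centred between the fingers, whose tips are at (165,300) and (390,300). Its centre measures (0.476, 0.242, 0.050), so I'll go down and grip.

>>> servo_tool([
  [[100,-0.001,0.001,-0.025,0],[100,0,0,-0.025,0],[100,0,0,-0.025,0],[100,0,0,-0.02,0],[100,0,0,-0.015,0],[100,0,0,-0.008,0],[100,0,0,0,0],[60,0,0,0,0]],
])

```text
time: 3.55
tool_pos: [0.4772, 0.2411, 0.0445]
tool_rot: [0.0, 0.94, 0.342, 0.001]
contact_force: [-0.3, -0.4, -0.1]
gripper_width: 0.858
grasp_force: 0.0
```

>>> servo_tool([
  [[0,0,0,0,0],[0,0,0,0,0],[0,0,0,0,0],[0,0,0,0,0],[0,0,0,0,0],[0,0,0,0,0],[0,0,0,0,0],[0,0,0,0,0]],
])

```text
time: 4.35
tool_pos: [0.4776, 0.2413, 0.045]
tool_rot: [0.0, 0.94, 0.342, 0.001]
contact_force: [-1.4, -0.6, 5.2]
gripper_width: 0.676
grasp_force: 63.1
```

>>> servo_tool([
  [[0,0,0,0.01,0],[0,0,0,0.015,0],[0,0,0,0.025,0],[0,0,0,0.035,0],[0,0,0,0.04,0],[0,0,0,0.045,0],[0,0,0,0.045,0],[0,0,0,0.045,0]],
])

```text
time: 5.15
tool_pos: [0.4759, 0.2408, 0.3063]
tool_rot: [-0.0, 0.94, 0.342, 0.001]
contact_force: [1.5, 1.1, -0.5]
gripper_width: 0.677
grasp_force: 64.0
```

```bash
cat > held.py <<'E'
from h import *
np.set_printoptions(precision=4,suppress=True)
s=manip.state();t=np.array(s['tool_pos']);print(t,s['grasp_force'],s['gripper_width'])
for n in('scene','top','wrist'):
    f=grab(n);P=cloud(f);m=white(f)&(np.linalg.norm(P-(t+[0,0,.005]),axis=2)<.042)
    Q=P[m]
    if len(Q)>40: x,e=spherefit(Q,.03);print(n,len(Q),x,x-t,e)
    if n=='scene':save(f,'held%.1f.png'%s['time'])
E
python3 held.py
```

```text
[0.4759 0.2408 0.3063] 64.04531121253967 0.677209947166502
scene 190 [0.4758 0.241  0.3117] [-0.0001  0.0003  0.0054] 0.001923271764213536
top 105 [0.4784 0.2437 0.3211] [0.0025 0.0029 0.0148] 0.0007583942268165031
wrist 15059 [0.4777 0.2427 0.3183] [0.0018 0.002  0.012 ] 0.0012281016690807423
```

>>> servo_tool([
  [[0,0,-0.02,0.01,0],[0,-0.01,-0.03,0.01,0],[0,-0.02,-0.03,0.005,0],[0,-0.02,-0.04,0,0],[0,-0.02,-0.04,0,0],[0,-0.01,-0.045,0,0],[0,0,-0.045,0,0],[0,0,-0.045,0,0]],
])

```text
time: 6.1
tool_pos: [0.3951, -0.0553, 0.3271]
tool_rot: [-0.0, 0.94, 0.342, -0.0]
contact_force: [0.7, -0.6, -0.8]
gripper_width: 0.675
grasp_force: 64.1
```

>>> servo_tool([
  [[0,0.005,-0.045,0,0],[0,0.02,-0.04,0,0],[0,0.03,-0.04,-0.015,0],[0,0.03,-0.04,-0.025,0],[0,0.0,-0.035,-0.03,0],[0,0,-0.02,-0.03,0],[0,0,0,-0.02,0],[0,0,0,0,0]],
])

```text
time: 6.9
tool_pos: [0.4741, -0.2668, 0.2057]
tool_rot: [-0.005, 0.94, 0.342, -0.003]
contact_force: [0.5, 0.4, -1.5]
gripper_width: 0.677
grasp_force: 64.2
```

```bash
sleep 1; python3 -c "
from h import *;grab_frame('top')"; python3 held.py
```

```text
[ 0.4754 -0.2672  0.2085] 64.24639821052551 0.6703489073366401
scene 372 [ 0.4757 -0.2663  0.2139] [0.0003 0.0009 0.0053] 0.0017026543606251808
wrist 14545 [ 0.4757 -0.2671  0.2171] [0.0004 0.0001 0.0085] 0.0006399339618077919
```

The held ball sits at TCP + (0.000, 0.000, 0.005–0.008). I'll move over the peak and stop about 30 mm high.

>>> servo_tool([
  [[0,0.005,-0.006,-0.01,0],[0,0.005,-0.0055,-0.02,0],[0,0,0,-0.02,0],[0,0,0,-0.02,0],[0,0,0,-0.012,0],[0,0,0,-0.006,0],[0,0,0,0,0],[0,0,0,0,0]],
])

```text
time: 7.9
tool_pos: [0.4876, -0.28, 0.1246]
tool_rot: [0.001, 0.94, 0.342, 0.0]
contact_force: [0.7, 0.5, -0.8]
gripper_width: 0.673
grasp_force: 64.2
```

```bash
python3 held.py; ls pics
```

```text
[ 0.4876 -0.28    0.1246] 64.24650549888611 0.672850422981033
scene 366 [ 0.4876 -0.2796  0.1298] [0.0001 0.0005 0.0052] 0.002488498693819398
wrist 14699 [ 0.4863 -0.2794  0.1297] [-0.0013  0.0007  0.0051] 0.001180238487322269
held5.2.png
held7.0.png
held7.9.png
scene0.png
top0.png
w1.png
```

>>> servo_tool([
  [[0,-0.0015,0.0013,-0.006,0],[0,0,0,-0.008,0],[0,0,0,-0.008,0],[0,0,0,-0.006,0],[0,0,0,-0.004,0],[0,0,0,-0.002,0],[0,0,0,0,0],[0,0,0,0,0]],
])

```text
time: 8.85
tool_pos: [0.4856, -0.2785, 0.0898]
tool_rot: [0.0, 0.94, 0.342, 0.0]
contact_force: [0.0, -0.6, 0.4]
gripper_width: 0.68
grasp_force: 64.2
```

```bash
python3 held.py
```

```text
[ 0.4856 -0.2785  0.0898] 64.2466127872467 0.6797444947952965
scene 452 [ 0.4877 -0.2764  0.0928] [0.002  0.0021 0.003 ] 0.003982098875840099
wrist 17307 [ 0.4849 -0.2774  0.0942] [-0.0008  0.0011  0.0044] 0.0034588730725407003
```

>>> servo_tool([
  [[0,0,0,-0.001,0],[0,0,0,-0.0007,0],[0,0,0,-0.0006,0],[0,0,0,-0.0004,0],[0,0,0,0,0],[0,0,0,0,0],[0,0,0,0,0],[0,0,0,0,0]],
])

```text
time: 9.8
tool_pos: [0.4857, -0.2786, 0.0873]
tool_rot: [0.0, 0.94, 0.342, 0.0]
contact_force: [-0.4, -1.2, 2.5]
gripper_width: 0.671
grasp_force: 64.2
```

>>> servo_tool([
  [[0,0,0,-0.0003,0],[0,0,0,-0.0003,0],[0,0,0,0,0],[0,0,0,0,0],[0,0,0,0,0],[0,0,0,0,0],[0,0,0,0,0],[0,0,0,0,0]],
])

```text
time: 10.6
tool_pos: [0.4858, -0.2788, 0.087]
tool_rot: [0.001, 0.94, 0.342, 0.0]
contact_force: [-0.2, -1.3, 5.8]
gripper_width: 0.674
grasp_force: 64.5
```

Contact is felt at the expected height. I'll ease off a little and open slowly.

>>> servo_tool([
  [[0,0,0,0.0003,0],[66,0,0,0,0],[68,0,0,0,0],[70,0,0,0,0],[72,0,0,0,0],[74,0,0,0,0],[77,0,0,0,0],[80,0,0,0,0]],
])

```text
time: 11.4
tool_pos: [0.4851, -0.278, 0.086]
tool_rot: [-0.001, 0.94, 0.342, -0.0]
contact_force: [0.7, 0.5, -0.2]
gripper_width: 0.8
grasp_force: 0.0
```

>>> servo_tool([
  [[85,0,0,0,0],[90,0,0,0,0],[95,0,0,0,0],[100,0,0,0,0],[100,0,0,0.005,0],[100,0,0,0.015,0],[100,0,0,0.025,0],[100,0,0,0.035,0]],
])

```text
time: 12.2
tool_pos: [0.4846, -0.2777, 0.1668]
tool_rot: [-0.001, 0.94, 0.342, -0.001]
contact_force: [0.7, 0.2, 0.6]
gripper_width: 0.998
grasp_force: 0.0
```

>>> servo_tool([
  [[100,0,0,0.045,0],[100,0,0.01,0.045,0],[100,0,0.02,0.04,0],[100,0,0.03,0.03,0],[100,0,0.03,0.03,-4],[100,0,0.03,0.02,-4],[100,0,0.02,0,-4],[100,0,0,0,-4]],
])

```text
time: 13.0
tool_pos: [0.4856, -0.1363, 0.3801]
tool_rot: [0.001, 0.978, 0.208, 0.002]
contact_force: [-0.3, -0.9, -0.7]
gripper_width: 1.001
grasp_force: 0.0
```

```bash
python3 - <<'E'
from h import *
np.set_printoptions(precision=4,suppress=True)
S=grab('scene');T=grab('top');save(S,'s2.png');save(T,'t2.png')
for n,f in(('s',S),('t',T)):
    P=cloud(f).reshape(-1,3)
    for c in([.4855,-.2782,.091],[.519,-.290,.0435],[.479,-.2436,.0435],[.458,-.301,.0435]):
        m=(np.linalg.norm(P-c,axis=1)<.034)&(P[:,2]>c[2]);print(n,m.sum(),*spherefit(P[m],.03))
E
```

```text
s 470 [ 0.4856 -0.2787  0.0923] 0.0015442332718598626
s 486 [ 0.5194 -0.2896  0.0446] 0.0015719766636097575
s 308 [ 0.4786 -0.2438  0.0437] 0.0018070331444167656
s 230 [ 0.4583 -0.3009  0.0448] 0.0016489817693637122
t 179 [ 0.4853 -0.2787  0.0921] 0.0012605356362047093
t 162 [ 0.519  -0.29    0.0438] 0.0014636968275697974
t 407 [ 0.4795 -0.2435  0.0435] 0.0014971388757554804h.py:25: RuntimeWarning: Mean of empty slice.
  c0=P.mean(0)-[0,0,r/2]
  ret = um.true_divide(
Traceback (most recent call last):
  File "h.py", line 26, in spherefit
    s=least_squares(lambda c:np.linalg.norm(P-c,axis=1)-r,c0,loss='soft_l1',f_scale=.001); return s.x,np.sqrt(np.mean(s.fun**2))
ValueError: Initial guess is outside of provided bounds
```

View pics/s2.png

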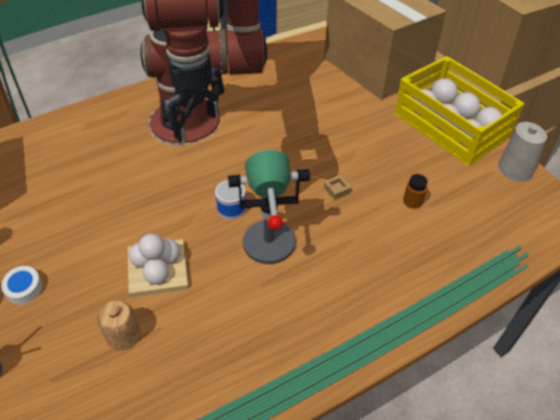

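The picture shows the pyramid standing, with the top ball at (151,245), the empty box at (338,187) and the lamp unchanged with its red grip at (275,222). The top ball's centre is (0.4855,-0.2785,0.0915). Next I need the lamp pivot and the grip precisely.

```bash
cat > lamp.py <<'E'
from h import *
from scipy.optimize import least_squares
np.set_printoptions(precision=4,suppress=True)
def cl(f): 
    P=cloud(f);h=cv2.cvtColor(f['pixels'],cv2.COLOR_RGB2HSV);return P,h
def run(grip0,views=('scene','top')):
    fs={n:grab(n) for n in views}; c=[]; g=[]
    for n,f in fs.items():
        P,h=cl(f); 
        d=np.linalg.norm(P-grip0,axis=2); m=(red(f)&(d<.04))
        if m.sum()>20:
            x,e=spherefit(P[m],.016); uv=cv2.minEnclosingCircle(np.argwhere(m)[:,::-1].astype(np.float32))[0]
            print(n,'grip sph',m.sum(),x,e); g.append((f,uv))
        G=(h[...,0]>50)&(h[...,0]<95)&(h[...,1]>80)&(np.linalg.norm(P-[.54,-.006,.23],axis=2)<.11); Q=P[G]; c.append(Q)
        # dark foot
        D=(h[...,2]<110)&(h[...,1]<90)&(np.hypot(P[...,0]-.54,P[...,1]+.006)<.085)&(P[...,2]<.03)&(P[...,2]>.004)
        F=P[D]; 
        if len(F)>100:
            hull=cv2.convexHull(F[:,:2].astype(np.float32))[:,0]; 
            s=least_squares(lambda q:np.hypot(F[:,0]-q[0],F[:,1]-q[1]).clip(.065)-.065,[.54,-.006]); 
            s2=least_squares(lambda q:np.hypot(*(hull-q[:2]).T)-.065,[.54,-.006],loss='soft_l1',f_scale=.002)
            print(n,'foot z',np.median(F[:,2]),len(F),'hull fit',s2.x,len(hull))
        # black knobs of fork
        B=(h[...,2]<70)&(P[...,2]>.19)&(P[...,2]<.27)&(abs(np.hypot(P[...,0]-.54,P[...,1]+.006)-.072)<.02); print(n,'black',B.sum(),'drum',len(Q))
        fs[n]['B']=P[B]
    if len(g)==2: t,_=tri([a for a,_ in g],[b for _,b in g]);print('grip tri',t,_)
    return fs,np.vstack(c)
if __name__=='__main__':
    fs,Q=run(np.array([.643,-.048,.212]))
    np.save('drum.npy',Q)
    for n,f in fs.items():
        P=f['B'];a=P[:,1]>-.006
        for m in(a,~a): print(n,'knob',m.sum(),P[m].mean(0),P[m].min(0),P[m].max(0))
    # drum cylinder: axis through (x,y,.23), dir az,el radius .05 (side points only)
    def res(q):
        d=np.array([np.cos(q[2])*np.cos(q[3]),np.sin(q[2])*np.cos(q[3]),np.sin(q[3])]);v=Q-[q[0],q[1],.23];a=v@d
        return np.linalg.norm(v-np.outer(a,d),axis=1)-.05
    s=least_squares(res,[.54,-.006,-.38,-.15],loss='soft_l1',f_scale=.001);print('cyl',s.x,np.median(abs(s.fun)))
    d=np.array([np.cos(s.x[2])*np.cos(s.x[3]),np.sin(s.x[2])*np.cos(s.x[3]),np.sin(s.x[3])]);a=(Q-[*s.x[:2],.23])@d;print('axial pct',np.percentile(a[abs(res(s.x))<.003],[0,2,50,98,100]))
E
python3 lamp.py
```

```text
scene grip sph 143 [ 0.6448 -0.0485  0.2102] 0.0018095887509874608
scene foot z 0.01888309377019004 1486 hull fit [ 0.5475 -0.0078] 34
scene black 293 drum 1527
top grip sph 131 [ 0.6446 -0.0484  0.2096] 0.0014737682901771027
top foot z 0.018439211968057534 732 hull fit [ 0.546  -0.0071] 31
top black 316 drum 1185
grip tri [ 0.6447 -0.0482  0.2109] [np.float64(0.00040080642089743905), np.float64(0.00040080642089749386)]
scene knob 169 [0.5799 0.0567 0.2322] [0.5658 0.0443 0.1923] [0.5914 0.0734 0.2477]
scene knob 124 [ 0.5246 -0.0792  0.2381] [ 0.513  -0.0926  0.1914] [ 0.5333 -0.0657  0.2484]
top knob 162 [0.5682 0.0621 0.2389] [0.5266 0.0468 0.194 ] [0.5848 0.0786 0.2521]
top knob 154 [ 0.5135 -0.0739  0.2393] [ 0.4914 -0.0902  0.1914] [ 0.5263 -0.0337  0.2521]
cyl [ 0.5294 -0.0008 -0.3645 -0.4107] 0.001919853630926796
axial pct [-0.0348 -0.0305 -0.0041  0.0333  0.0393]
```

Foot fit and fork knobs both put the pivot at about (0.5455,-0.0073,0.23). The grip is at (0.6447,-0.0484,0.210), 0.109 m away (stated 0.110), and the knob line is square to the stalk. Now I'll go to a point above the grip.

>>> servo_tool([
  [[80,0.02,0.011,0,-5.75],[80,0.02,0.011,0,-5.75],[80,0.02,0.011,0,-5.75],[80,0.02,0.011,0,-5.75],[80,0.02,0.011,0,-5.75],[80,0.02,0.011,0,-5.75],[80,0.02,0.011,-0.02,-5.75],[80,0.019,0.011,-0.03,-5.75]],
])

```text
time: 14.0
tool_pos: [0.6464, -0.0508, 0.3288]
tool_rot: [0.0, 0.981, -0.192, 0.003]
contact_force: [0.4, 0.0, -0.5]
gripper_width: 0.797
grasp_force: 0.0
```

>>> servo_tool([
  [[80,0,0,-0.02,0],[80,0,0,-0.02,0],[80,0,0,0,0],[80,0,0,0,0],[80,0,0,0,0],[80,0,0,0,0],[80,0,0,0,0],[80,0,0,0,0]],
])

```text
time: 14.8
tool_pos: [0.6446, -0.0504, 0.2874]
tool_rot: [-0.0, 0.982, -0.191, 0.001]
contact_force: [-0.0, 0.0, -0.3]
gripper_width: 0.803
grasp_force: 0.0
```

```bash
python3 - <<'E'
from h import *
np.set_printoptions(precision=4,suppress=True)
f=grab('wrist');print(f['st']['tool_pos'],f['st']['tool_rot']);P=cloud(f);m=red(f)&(np.linalg.norm(P-[.6447,-.0484,.21],axis=2)<.03);print(m.sum());print(spherefit(P[m],.016));save(f,'w3.png')
E
```

```text
[ 0.6446 -0.0504  0.2874] [-0.      0.9817 -0.1905  0.0006]
1538
(array([ 0.6441, -0.0476,  0.2098]), np.float64(0.0005013684659096365))
```

View pics/w3.png

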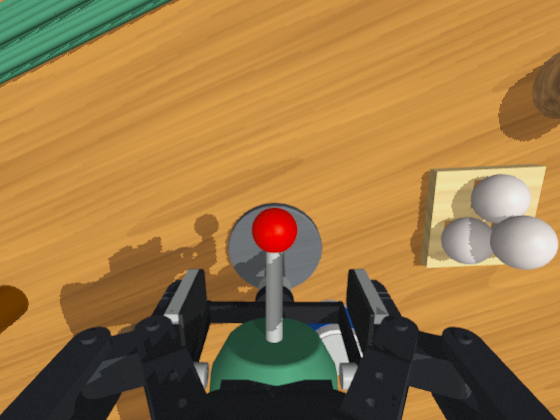

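The wrist view shows the red grip at (274,230) centred between the fingers, with the stalk running straight down the picture, so the yaw is right. I'll go down and close on it.

>>> servo_tool([
  [[80,0,0.0025,-0.02,0],[80,0,0,-0.02,0],[80,0,0,-0.02,0],[80,0,0,-0.015,0],[80,0,0,-0.0075,0],[80,0,0,0,0],[70,0,0,0,0],[55,0,0,0,0]],
])

```text
time: 15.65
tool_pos: [0.6452, -0.048, 0.2057]
tool_rot: [-0.0, 0.982, -0.191, 0.001]
contact_force: [0.8, -0.8, 0.2]
gripper_width: 0.559
grasp_force: 0.0
```

>>> servo_tool([
  [[45,0,0,0,0],[40,0,0,0,0],[36,0,0,0,0],[30,0,0,0,0],[20,0,0,0,0],[0,0,0,0,0],[0,0,0,0,0],[0,0,0,0,0]],
])

```text
time: 16.45
tool_pos: [0.6446, -0.0481, 0.2042]
tool_rot: [0.0, 0.982, -0.191, 0.0]
contact_force: [-0.6, -1.6, 1.9]
gripper_width: 0.345
grasp_force: 58.9
```

```bash
cat > plan.py <<'E'
import numpy as np
p=np.array([.5455,-.0073,.23]);b=np.array([.4855,-.2785,.0915]);u=(p-b)/np.linalg.norm(p-b)
az1=np.degrees(np.arctan2(u[1],u[0]));el1=np.degrees(np.arcsin(u[2]))
az0,el0=-22.2,-10.5
n=24;P=[]
for t in np.linspace(0,1,n+1):
    a=np.radians(az0+t*(az1-az0));e=np.radians(el0+t*(el1-el0));P.append(p+.11*np.array([np.cos(e)*np.cos(a),np.cos(e)*np.sin(a),np.sin(e)]))
P=np.array(P);D=np.diff(P,axis=0);print(az1,el1,(az1-az0)/n,P[0],P[8],P[16],P[-1])
for d in D: print('%.4f, %.4f, %.4f'%tuple(d))
E
python3 plan.py
```

```text
77.52489028779105 26.50248297517958 4.155203761991294 [ 0.64564035 -0.04816652  0.20995409] [0.6534084  0.01375665 0.23352073] [0.62185317 0.0671664  0.25692485] [0.5667647  0.08881646 0.27908603]
0.0032, 0.0072, 0.0029
0.0026, 0.0075, 0.0029
0.0020, 0.0077, 0.0029
0.0013, 0.0078, 0.0029
0.0007, 0.0079, 0.0030
0.0000, 0.0080, 0.0030
-0.0006, 0.0079, 0.0030
-0.0013, 0.0079, 0.0030
-0.0019, 0.0077, 0.0030
-0.0026, 0.0075, 0.0030
-0.0032, 0.0073, 0.0029
-0.0038, 0.0070, 0.0029
-0.0043, 0.0066, 0.0029
-0.0048, 0.0062, 0.0029
-0.0053, 0.0058, 0.0029
-0.0057, 0.0053, 0.0029
-0.0061, 0.0048, 0.0029
-0.0064, 0.0042, 0.0028
-0.0067, 0.0036, 0.0028
-0.0069, 0.0030, 0.0028
-0.0071, 0.0024, 0.0028
-0.0072, 0.0018, 0.0027
-0.0073, 0.0012, 0.0027
-0.0073, 0.0006, 0.0027
```

>>> servo_tool([
  [[0,0.0032,0.0072,0.0029,4.155],[0,0.0026,0.0075,0.0029,4.155],[0,0.002,0.0077,0.0029,4.155],[0,0.0013,0.0078,0.0029,4.155],[0,0.0007,0.0079,0.003,4.155],[0,0,0.008,0.003,4.155],[0,-0.0006,0.0079,0.003,4.155],[0,-0.0013,0.0079,0.003,4.155]],
])

```text
time: 17.25
tool_pos: [0.6512, 0.0142, 0.2248]
tool_rot: [-0.0, 0.995, 0.099, -0.002]
contact_force: [-1.7, -1.6, -4.1]
gripper_width: 0.339
grasp_force: 59.4
```

>>> servo_tool([
  [[0,-0.0019,0.0077,0.003,4.155],[0,-0.0026,0.0075,0.003,4.155],[0,-0.0032,0.0073,0.0029,4.155],[0,-0.0038,0.007,0.0029,4.155],[0,-0.0043,0.0066,0.0029,4.155],[0,-0.0048,0.0062,0.0029,4.155],[0,-0.0053,0.0058,0.0029,4.155],[0,-0.0057,0.0053,0.0029,4.155]],
])

```text
time: 18.05
tool_pos: [0.6191, 0.0669, 0.2478]
tool_rot: [-0.0, 0.925, 0.38, -0.003]
contact_force: [-0.4, -5.3, -4.7]
gripper_width: 0.338
grasp_force: 59.5
```

>>> servo_tool([
  [[0,-0.0061,0.0048,0.0029,4.155],[0,-0.0064,0.0042,0.0028,4.155],[0,-0.0067,0.0036,0.0028,4.155],[0,-0.0069,0.003,0.0028,4.155],[0,-0.0071,0.0024,0.0028,4.155],[0,-0.0072,0.0018,0.0027,4.155],[0,-0.0073,0.0012,0.0027,4.155],[0,-0.0073,0.0006,0.0027,4.155]],
])

```text
time: 18.85
tool_pos: [0.5647, 0.0886, 0.2702]
tool_rot: [-0.001, 0.778, 0.629, -0.002]
contact_force: [2.6, -4.1, -6.3]
gripper_width: 0.342
grasp_force: 59.6
```

>>> servo_tool([
  [[0,0,0,0,0],[0,0,0,0,0],[0,0,0,0,0],[0,0,0,0,0],[0,0,0,0,0],[0,0,0,0,0],[0,0,0,0,0],[0,0,0,0,0]],
])

```text
time: 19.65
tool_pos: [0.5647, 0.0884, 0.2708]
tool_rot: [-0.001, 0.779, 0.627, -0.002]
contact_force: [-1.3, -5.2, -5.5]
gripper_width: 0.337
grasp_force: 59.9
```

```bash
cat > lampchk.py <<'E'
from h import *
np.set_printoptions(precision=4,suppress=True)
g0=np.array([.5665,.0888,.279])
print(manip.state()['tool_pos'])
for n in('wrist','scene','top'):
    f=grab(n);P=cloud(f);m=red(f)&(np.linalg.norm(P-g0,axis=2)<.04);print(n,m.sum(),*(spherefit(P[m],.016) if m.sum()>15 else[]))
    save(f,'L%s%.1f.png'%(n,f['st']['time']))
E
python3 lampchk.py;ls pics
```

```text
[0.5647 0.0884 0.2708]
wrist 3712 [0.5646 0.0929 0.2718] 0.0004657917996934829
scene 21 [0.5665 0.092  0.273 ] 0.0015784837539785657
top 0
Lscene19.7.png
Ltop19.8.png
Lwrist19.6.png
held5.2.png
held7.0.png
held7.9.png
held8.8.png
s2.png
scene0.png
t2.png
top0.png
w1.png
w3.png
```

Grip is at (0.565,0.0925,0.272), exactly 0.110 from the pivot. It still needs about 7 mm more height and a touch of x.

>>> servo_tool([
  [[0,0.0005,-0.001,0.002,0],[0,0.0005,-0.001,0.002,0],[0,0.0005,-0.001,0.002,0],[0,0,-0.0005,0.001,0],[0,0,0,0,0],[0,0,0,0,0],[0,0,0,0,0],[0,0,0,0,0]],
])

```text
time: 20.6
tool_pos: [0.5657, 0.0852, 0.2776]
tool_rot: [-0.002, 0.779, 0.627, -0.003]
contact_force: [-3.8, -4.3, -7.2]
gripper_width: 0.339
grasp_force: 59.7
```

```bash
python3 lampchk.py
```

```text
[0.5657 0.0852 0.2776]
wrist 3677 [0.5655 0.0899 0.2781] 0.00048685144200945964
scene 21 [0.5674 0.0893 0.2788] 0.001184743445501125
top 0
```

Close to target. I'll release, back off upward and measure with a clear view.

>>> servo_tool([
  [[40,0,0,0,0],[50,0,0,0,0],[60,0,0,0,0],[80,0,0,0,0],[80,0,0,0,0],[80,0,0,0.02,0],[80,0,0,0.03,0],[80,0,0,0.04,0]],
])

```text
time: 21.55
tool_pos: [0.5665, 0.0856, 0.3691]
tool_rot: [-0.001, 0.779, 0.628, -0.002]
contact_force: [0.7, 0.1, 0.7]
gripper_width: 0.804
grasp_force: 0.0
```

>>> servo_tool([
  [[80,0,0,0.04,0],[80,-0.02,0.04,0.02,0],[80,-0.03,0.04,0,0],[80,-0.03,0.04,0,0],[80,-0.03,0.04,0,0],[80,-0.03,0.04,0,0],[80,0,0,0,0],[80,0,0,0,0]],
])

```text
time: 22.35
tool_pos: [0.4267, 0.2863, 0.4307]
tool_rot: [0.0, 0.778, 0.629, 0.0]
contact_force: [-1.0, -0.6, -0.4]
gripper_width: 0.8
grasp_force: 0.0
```

```bash
cat > aim.py <<'E'
from h import *
from scipy.optimize import least_squares
np.set_printoptions(precision=4,suppress=True)
for n in('scene','top'):
    f=grab(n);save(f,'A%s%.1f.png'%(n,f['st']['time']));P=cloud(f);h=cv2.cvtColor(f['pixels'],cv2.COLOR_RGB2HSV)
    m=red(f)&(np.linalg.norm(P-[.5665,.0888,.279],axis=2)<.04)
    g,e=spherefit(P[m],.016)
    uv=cv2.minEnclosingCircle(np.argwhere(m)[:,::-1].astype(np.float32))[0]
    m2=(np.linalg.norm(P-[.4855,-.2785,.0915],axis=2)<.033)&(P[...,2]>.093);b,_=spherefit(P[m2],.03)
    g0=dict(scene=[.6448,-.0485,.2102],top=[.6446,-.0484,.2096])[n]
    # pivot: 110 mm from both grip places, at 0.23 height
    s=least_squares(lambda q:[np.linalg.norm(np.r_[q,.23]-g0)-.11,np.linalg.norm(np.r_[q,.23]-g)-.11],[.5455,-.0073])
    # white front face disc / drum front plane
    p=np.r_[s.x,.23];u=(p-g)/np.linalg.norm(p-g);w=(b-p);t=w@u;miss=w-t*u
    print(n,m.sum(),'grip',g,e,'uv',uv,'ball',b,m2.sum(),'pivot',p,'dir',u,'miss mm',miss*1e3)
    W=(h[...,1]<70)&(h[...,2]>110)&(np.linalg.norm(P-(p+.042*u),axis=2)<.056)&(abs((P-p)@u-.042)<.012)
    Q=P[W]
    if len(Q)>60:
        c=Q.mean(0);_,sv,V=np.linalg.svd(Q-c);nn=V[2]*np.sign(V[2]@u);print('  face',W.sum(),'centroid',c,'normal',nn,'rms',sv[2]/len(Q)**.5)
E
python3 aim.py; ls pics|grep ^A
```

```text
scene 122 grip [0.5658 0.0888 0.2792] 0.001636267411009248 uv (312.8809509277344, 152.35714721679688) ball [ 0.4857 -0.2786  0.0923] 423 pivot [ 0.5448 -0.0073  0.23  ] dir [-0.1916 -0.8735 -0.4476] miss mm [ 0.338  -0.5921  1.0108]
  face 83 centroid [ 0.5559 -0.0624  0.2464] normal [-0.1759 -0.9189 -0.3532] rms 0.0019657706860193355
top 166 grip [0.5669 0.0895 0.2781] 0.0013546495658144986 uv (239.7413787841797, 182.94827270507812) ball [ 0.4857 -0.278   0.0912] 493 pivot [ 0.5448 -0.007   0.23  ] dir [-0.2015 -0.8764 -0.4373] miss mm [ 3.47    0.7608 -3.1234]
Ascene22.4.png
Atop22.4.png
```

View pics/Atop22.4.png

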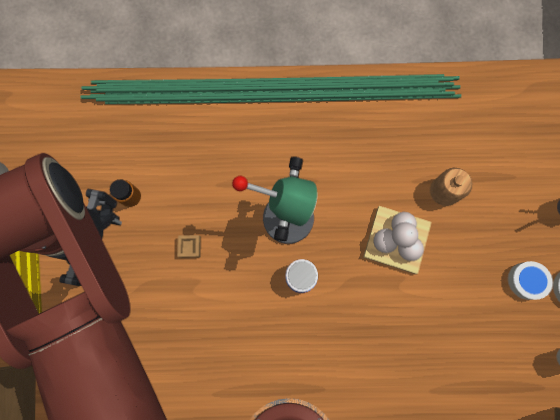

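View pics/Ascene22.4.png

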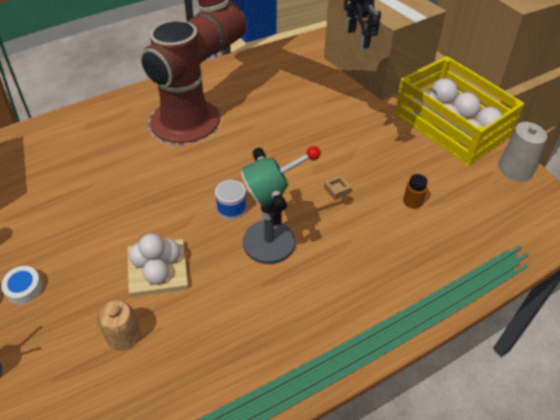

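Both views show the pyramid intact: top ball at (404,233) in the top view and (151,245) in the scene view. The lamp points from its grip at (240,183) towards that ball, and twine, jar and tin are where they were. The estimated aim error is about 2 mm on average over the two views (1 to 5 mm each), so I'm handing in.

```bash
python3 -c "
from plant import manip
print(manip.job_done())"
```

```text
the job is handed in; nothing more can be done
None
```

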